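# Lift a coral frag on tweezers set to their mark and hold it over the inspection dish

### The arm

A 6-joint arm with a two-finger parallel gripper is mounted at the origin on the work surface. World frame = base frame: x ahead of the robot, y to its left, z up, the work surface at z = 0. Lengths are in mm, angles in rad, forces in N, time in s.
With the tool pointing down it reaches from about 350 to 725 mm from the base axis. Payload 6 kg.
Tool frame: the origin (TCP) lies between the finger pads; the fingertips stand 11 mm ahead of it and the grasp point (between the pads) lies 8 mm behind it (robot.tip_reach is the distance from the TCP to the fingertips, in mm); z points along the fingers, y is the direction in which the jaws open and shut (so a half turn about z gives the same grasp; the last joint's range is limited). The gripper opens to 85 mm and grips with 20 to 120 N. Pads are 22 mm wide; open, the fingers measure 114 mm over their backs; the gripper's body (76 mm by 85 mm) begins 54 mm behind the grasp point. The pads swing forward as they close: fully open they stand 13 mm farther back than shut.
Start: joints at [1.568, 0.04, 0.085, 0, -1.615, -0.334], TCP at [198.254, 566.277, 242.261] pointing down, gripper open.
Joint ranges: [-2.56, 2.56], [-1.29, 2.01], [-1.08, 1.49], [-3.29, 1.98], [-2.81, -0.18], [-2.99, 2.99]. Speed limits (rad/s): [2.57, 2.57, 3.01, 3.14, 3.14, 3.14].

### API

Orientations are given as a unit quaternion [w, x, y, z].
In Python, from bench import robot gives the robot as it stands.
- The arm moves only by the tool send_rows, never from a script. Its argument "series" is a list that holds one entry, the list of rows, each a list of 7 numbers: the shift along the world's x, y, z in units of 100 mm (1.0 is 100 mm), then the turn, a rotation vector about the world's x, y, z in units of 360 degrees (1.0 is 360 degrees), then the finger opening in mm, from 0 to 85.4. In form: [[[x, y, z, wx, wy, wz, claw], ...]]. A call has 1 to 20 rows; each row is the pose to reach, as a shift and turn from the pose commanded when the call began, turning the shorter way round; what a row does not reach only later rows make up. A row lasts 1/10 s, in which the tool goes at most 50 mm and 8.59 degrees, less where a joint would pass 70% of its speed; a pose out of reach is approached as far as the arm can. A call with a number of a shift or a turn outside -1 to 1 is refused whole. A call with a gripper value outside its range is refused whole. The fingers move at their own pace and stop on an object; the grip force is fixed at half the most. Time passes only in rows, so rows that repeat a pose let the fingers close. It gives the time, the measured TCP pose, the force and the opening at its end, in the units of the state.
- robot.observe(): the state, without advancing time (a new reading comes with each control period).
- robot.get_image(name): name is "scene" or "top"; returns (picture, depth): 384x512x3 uint8, red, green, blue; 384x512 float32, mm along the optical axis (not along the pixel's ray), 0 where there is no reading.
- robot.get_calibration(name): a dict with "intrinsics" (3x3 intrinsics, pixels), "R" (3x3) and "t" (3): a world point X has camera coordinates R X + t. Camera axes: x right, y down, z forward; pixel columns grow to the right and rows downward; lengths in mm; the calibration is good to about 2 mm. A picture is of the moment at which its call begins. get_calibration takes no time and is no camera call.
- robot.job_done(): hands the job in, once; it reports no verdict.
Trained networks look in the newest picture that a camera, given by its name, has taken for a name from the list of things; names that differ only in an ending like _2 or _b are one class to them, and where a whole thing is asked for, a point or a joint stands for the part that bears it (a point fixed in the world has none). Each returns a list of dicts, best first, with "p" (0 to 1); they miss things now and then, are a little off and sometimes report something else, mostly with a low value. They report only what shows in the picture. A call takes as long as a camera call. They do not tell look-alikes from the thing itself.
- robot.look_for(camera, thing): "centre" ([x, y, z] in mm, in the coordinates of the camera as it stood for that picture, good to about 4 mm: the middle of the surface that is visible of it).
- robot.pinpoint(camera, thing): "centre" ([x, y, z] in mm, in the coordinates of the camera as it stood for that picture, good to about 4 mm: a listed point, or the origin of a listed thing).
The state is a dict: "clock": time; "joint_pos": joint angles; "qvel": joint speeds; "effort": joint torques, N m; "position": TCP position; "eef_rot": TCP orientation; "contact_force": force on the tool from outside, world axes, zero at the start; "torque": the same for the moment, N m; "grip_width": finger opening in mm.
Only numpy, scipy, OpenCV 4.12 (cv2) and the standard library are available. Lean on these libraries where they do the work, as an engineer would, in place of code of your own. Each camera call takes 0.05 s, during which the arm holds its last target. There are 200 camera calls.

### The job

Take the long sprung tweezers off their rest and squeeze the arms until the dark ring on the guide pin is level with the outside of the arm it comes through, which sets the tips 20 mm apart. With that gap, slide the tips under the disc of the plug with the branching coral, one on each side of the stem and not pinching it, lift the plug out of the rack hanging on the tips, and keep the gap while you carry it over the middle of the white dish. Finish while holding it there, still and clear of the dish, the tweezers at their mark; do not touch the plug with the gripper, and leave the other plugs and the rest of the bench as they are.

Things in the scene. Friction and masses are not known exactly. Their poses are not given: they have to be found in the camera images.
- tweezers_grip (a point): Centre of the grip of the steel tweezers, midway between the arms; x runs to the tips, y to the left arm, z up. Both arms have a flat ribbed grip here, 50 mm long (25 mm either way along x), 12 mm high (6 mm above and below), 3 mm thick. Outside width over the grips: 44 mm free, 34 mm at the mark, where the flats are parallel (1 mm here is 1.9 mm at the tips).
- tweezers_tips (a point): Point midway between the two tips of the tweezers, 100 mm ahead of tweezers_grip, same axes. The last 40 mm of each arm is a straight tine 5 mm high (2.5 mm above and below this point) and 3 mm thick; the two tines are parallel at the mark.
- tip_left (a point): Inner face of the left tip, at its end.
- tip_right (a point): Inner face of the right tip, at its end. The distance to tip_left is the tip gap: 39 mm free, 20 mm at the mark.
- blade_left (a joint): Squeeze of the left arm in rad: 0 free, 0.045 at the mark, tips nearly meet at 0.09; the right arm moves with it by the same angle. Tip gap = 39 mm minus 420 mm per rad.
- tweezers: The whole tweezers, origin at tweezers_grip, 223 mm long, about 58 g; they lie level on their rest, arms side by side, joined at the tail 110 mm behind the grip. Sprung: each arm needs 1.5 N at the grip to start and 8 N at the mark, and opens when released. A guide pin 32 mm ahead of the grip is fixed to the left arm, passes through the right one and carries the dark ring.
- rest: Clear-white acrylic rest for the tweezers, fixed: base 130 x 70 x 6 mm, origin under its centre, x along it. Two cross bars, 6 mm thick, 64 mm wide, tops 32 mm above the table, stand 55 mm behind and 47 mm ahead of its centre; between them the grip of the tweezers is free from both sides.
- frag: The whole plug with the branching coral (three upright fingers), about 35 g: ceramic disc on a stem, the coral on top.
- frag_disc (a point): Centre of the underside of the disc of the plug with the branching coral, z up. Disc 34 mm across, 6 mm thick; the coral stands up to 33 mm above the disc. Below the disc a stem 13 mm across and 16 mm long stands on the rack; below that a pin 8 mm across goes 14 mm down into the rack's hole.
- rack: Acrylic frag rack on legs, fixed, 68 mm (x) by 210 mm (y), sheet 6 mm thick, top 50 mm above the table. Origin on the table under its centre. Four holes in a row along y, 48 mm apart, 22 mm from the front edge (-x, the robot's side), each with a plug; tips come in from the front along the rack's +x. Between sheet and disc are 16 mm of free height.
- rack_top (a point): Centre of the top face of the rack's sheet.
- dish: White round inspection dish, fixed, 110 mm across at the rim, 22 mm high; origin under its centre.
- plug_dome: Bystander plug in the rack, same ceramic plug with a round domed coral (lower than the branching one); origin at the foot of its pin, 14 mm below the rack's top.
- plug_plate: Bystander plug in the rack, same ceramic plug with a low saucer-shaped coral (lower than the branching one); origin at the foot of its pin, 14 mm below the rack's top.
- plug_buttons: Bystander plug in the rack, same ceramic plug with three button-like stubs of coral (lower than the branching one); origin at the foot of its pin, 14 mm below the rack's top.
- reagent: Bystander: small white bottle, 34 mm across, 75 mm high.
- media_jar: Bystander: jar 76 mm across, 100 mm high.
- refractometer: Bystander: black and steel hand refractometer lying on the table, about 160 mm long, 31 mm thick.
- cutters: Bystander: steel coral cutters lying flat, about 145 mm long.
- brush: Bystander: brush 170 mm long lying near the robot's base.
Things that resemble listed ones, but are neither listed nor needed, are in the scene too. What is shaped like the frag but blue is not meant. What is shaped like the rest but purple is not meant.

How it is judged:
By the outcome, as a careful person would: the job done as asked, in the order asked, and still so for the second after the job is handed in, while the arm keeps its last pose, push and grip.
It also fails if it takes over 61 s, if anything falls off the work surface, if the arm or the gripper's body presses on something with over 40 N, if the wrist force passes 120 N, or if a joint passes its speed limit or range.

## Working session

There is one attempt and no reset: what is moved stays moved. The work goes in short steps, Python scripts to look and compute and a tool call to move; the robot and the scene stay as the last step left them, time stands still between calls to the robot, and variables do not carry over. Pictures are saved under pics/ and viewed, about 8 in all and at most 12, crops included, and the job is handed in when it is done.

Besides the shell and the picture viewer there is one more tool, called after ">>>" by a JSON object that holds its "name" and its "arguments", one argument or row to a line. send_rows: Moves the arm, as the interface text tells. Its arguments: {"type":"object","properties":{"series":{"type":"array"}},"required":["series"]}

```bash
mkdir -p pics; ls; cat > h.py <<'E'
from bench import robot
import numpy as np, cv2
def cal(c):
    k=robot.get_calibration(c); return np.array(k["intrinsics"]),np.array(k["R"]),np.array(k["t"])
def w(c,p):
    K,R,t=cal(c); return R.T@(np.array(p)-t)
def proj(c,X):
    K,R,t=cal(c); q=K@(R@np.array(X,float)+t); return q[:2]/q[2]
def back(c,u,v,d):
    K,R,t=cal(c); return R.T@(np.linalg.inv(K)@np.array([u,v,1.])*d-t)
def cloud(c,depth):
    K,R,t=cal(c); v,u=np.mgrid[:384,:512]; p=np.stack([u,v,np.ones_like(u)],-1)@np.linalg.inv(K).T*depth[...,None]
    return (p-t)@R
def ray_z(c,u,v,z):
    K,R,t=cal(c); d=R.T@np.linalg.inv(K)@np.array([u,v,1.]); o=-R.T@t; return o+d*(z-o[2])/d[2]
def save(c,n,s=1.5):
    im,d=robot.get_image(c); np.savez('pics/'+n,im=im,d=d)
    cv2.imwrite(f'pics/{n}.png',cv2.resize(im[...,::-1],None,fx=s,fy=s,interpolation=cv2.INTER_CUBIC)); return im,d
E
python3 - <<'E'
from h import *
np.set_printoptions(precision=1,suppress=True)
s=robot.observe();print(s)
for c in("scene","top"):
    save(c,c+'0'); print(c,cal(c)[1],cal(c)[2])
    for th in["tweezers_grip","tweezers_tips","tip_left","tip_right","rest","frag_disc","rack","rack_top","dish","frag"]:
        print(th,[(round(r["p"],2),w(c,r["centre"])) for r in robot.pinpoint(c,th)[:3]])
E
```

```text
pics
{'clock': 0.0, 'joint_pos': array([ 1.6,  0. ,  0.1, -0. , -1.6, -0.3]), 'qvel': array([ 0.,  0.,  0., -0.,  0.,  0.]), 'effort': array([  0. , -36.8,  34.7,   6.9,  -0. ,   0. ]), 'position': array([198.1, 566. , 241.3]), 'eef_rot': array([ 0. ,  1. , -0.2, -0. ]), 'contact_force': array([ 0.2,  1.1, -1.1]), 'torque': array([ 0.,  0., -0.]), 'grip_width': 85.43898872147996}
scene [[-0.8  0.6 -0. ]
 [ 0.4  0.5 -0.8]
 [-0.5 -0.6 -0.6]] [ 466.2 -155.5 1650.8]
tweezers_grip [(0.79, array([563.7, 283.5,  37.9]))]
tweezers_tips [(0.71, array([656.7, 280.7,  30.7]))]
tip_left [(0.62, array([659.1, 303.9,  37.5])), (0.38, array([634.3,  73.4,  34.7]))]
tip_right [(0.67, array([495.3, 509.5,  -2.8])), (0.52, array([656.3, 266.9,  31.8]))]
rest [(0.63, array([334.9, 371. ,  -2.4])), (0.58, array([ 542.2, -277.7,    4.2])), (0.56, array([559.2, 288.9,  -1.7]))]
frag_disc [(0.66, array([ 542.8, -274.8,    2.1])), (0.62, array([ 644.1, -121.2,   31.3])), (0.51, array([637. ,  44.7,  46.9]))]
rack [(0.73, array([636. ,  45.9,  -0.6]))]
rack_top [(0.54, array([496.9, 509.7,  -1.4])), (0.33, a
[... 220 characters left out ...]
]
 [-1.  -0.  -0.1]
 [ 0.1  0.  -1. ]] [ -15.   577.1 1086.6]
tweezers_grip [(0.8, array([561.9, 285.6,  33.3]))]
tweezers_tips [(0.68, array([656.2, 283.7,  36.7])), (0.43, array([622.2,  24.3,  39.8]))]
tip_left []
tip_right []
rest [(0.68, array([337.9, 368.2,  -1.2])), (0.59, array([558. , 287.5,  -1.5]))]
frag_disc [(0.62, array([537.4, -85.3,  29.4])), (0.56, array([610.9, -18. ,  62.2])), (0.46, array([ 640. , -122.5,   28.4]))]
rack [(0.58, array([640.3,  39.3,  -1.2]))]
rack_top [(0.78, array([640.8,  44.1,  48.8]))]
dish [(0.69, array([ 543.2, -275.2,    4.6]))]
frag [(0.59, array([ 642.4, -124.1,   -1.8])), (0.48, array([613.2, -27.7,  34.1])), (0.4, array([790. , -20.7,  -1. ]))]
```

View pics/scene0.png

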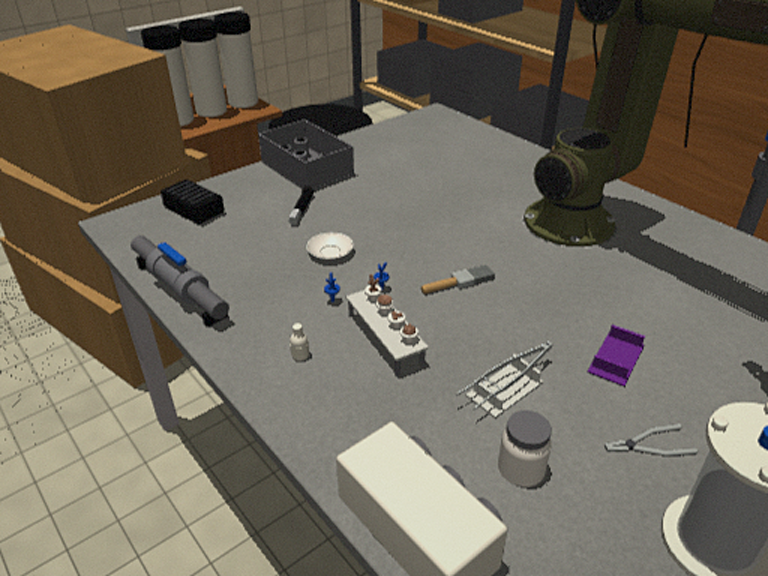

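View pics/top0.png

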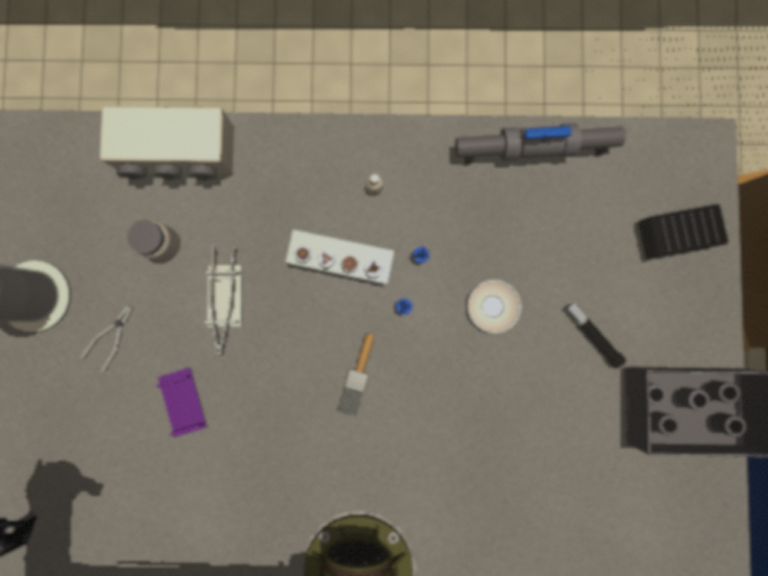

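The scene view shows the tweezers on the white rest at about (505,380), the purple decoy at (617,355), the rack with the red branching coral at its far end (373,288), two blue decoys and the dish at (330,247). In the top view the tips point to +x (225,250), the branching plug is at (374,267), the row is turned by about -10 degrees, and the dish is at (494,306).

```bash
python3 - <<'E'
from h import *
from scipy.spatial.transform import Rotation as Ro
np.set_printoptions(precision=2,suppress=True)
s=robot.observe(); q=s["eef_rot"]; R=Ro.from_quat([q[1],q[2],q[3],q[0]]).as_matrix(); print("tool R",R,"yaw of y",np.degrees(np.arctan2(R[1,1],R[0,1])))
print(cal("top")[0][0,0],cal("scene")[0][0,0],s["position"])
for c in("top","scene"):
    z=np.load(f'pics/{c}0.npz'); im,d=z["im"].astype(int),z["d"]; P=cloud(c,d); ok=d>0
    def box(cx,cy,r,z0,z1): return ok&(abs(P[...,0]-cx)<r)&(abs(P[...,1]-cy)<r)&(P[...,2]>z0)&(P[...,2]<z1)
    print(c,"table z",np.median(P[...,2][box(450,200,20,-20,20)]))
    m=box(638,43,125,42,56); p=P[m][:,:2].astype(np.float32); print("rack",m.sum(),np.median(P[m][:,2]),cv2.minAreaRect(p))
    m=box(575,284,130,27,60)&(abs(P[...,1]-284)<32); p=P[m]; print("tw",m.sum(),np.percentile(p[:,2],[5,25,50,75,95]),p[:,:2].min(0),p[:,:2].max(0))
    for x in range(455,690,15):
        q=p[abs(p[:,0]-x)<7.5]; 
        if len(q): print(x,np.sort(q[:,1]).round()[[0,-1]],len(q),np.median(q[:,2]),end=' | ')
    print()
    m=box(613,-25,22,66,120); p=P[m]; print("frag",m.sum(),p.mean(0),p[:,2].max())
    for b in((538,-87),(642,-122)):
        m=box(*b,30,10,150); p=P[m]; print("blue",m.sum(),p.mean(0),p.max(0))
    m=box(542,-277,70,15,40); p=P[m]; print("dish",cv2.minEnclosingCircle(p[:,:2].astype(np.float32)))
    m=box(470,45,80,8,60);print("brush",P[m].min(0),P[m].max(0)) if m.any() else 0
z=np.load('pics/top0.npz')["im"]; a=cv2.resize(z[150:245,125:275,::-1],None,fx=5,fy=5,interpolation=cv2.INTER_CUBIC); cv2.imwrite('pics/c1.png',a)
E
```

```text
tool R [[ 0.94 -0.33  0.  ]
 [-0.33 -0.94 -0.  ]
 [ 0.    0.   -1.  ]] yaw of y -109.3004902720127
354.8207980451903 436.50163141380835 [198.29 566.28 242.3 ]
top table z -1.2030060377776104
rack 1138 49.07677881172637 ((637.6011352539062, 45.754669189453125), (210.1809539794922, 68.68159484863281), 78.69751739501953)
tw 326 [29.71 33.24 38.19 41.55 44.76] [445.35 256.21] [659.83 315.96]
455 [281. 294.] 22 41.97085650509355 | 470 [278. 297.] 20 41.194209559840985 | 485 [275. 298.] 20 41.14072284871614 | 500 [256. 316.] 51 32.900050585546154 | 515 [269. 305.] 20 40.88569029590534 | 530 [265. 306.] 20 40.68141744126714 | 545 [266. 310.] 22 38.880029874622515 | 560 [265. 309.] 21 39.723529478919204 | 575 [263. 309.] 18 41.050856415776934 | 590 [263. 309.] 26 38.19156609249491 | 605 [258. 314.] 43 33.22556899108214 | 620 [266. 306.] 14 37.12466256801077 | 635 [264. 309.] 12 37.309799280496165 | 650 [264. 308.] 11 35.80106800381621 | 665 [308. 308.] 1 34.876754666057174 | 
frag 99 [610.88 -22.46  77.62] 104.33927277899514
blue 93 [538.29 -86.01  41.37] [553.75 -72.3   68.26]
blue 93 [ 644
[... 571 characters left out ...]
35 36.20633981865851 | 530 [267. 309.] 26 40.50247240560971 | 545 [266. 311.] 31 38.95362376624448 | 560 [266. 311.] 29 38.906470944586005 | 575 [265. 312.] 33 38.99403029645462 | 590 [264. 312.] 38 37.807847917369365 | 605 [260. 316.] 64 32.22614087183378 | 620 [267. 311.] 26 38.00859288758569 | 635 [266. 310.] 16 36.95777912101294 | 650 [264. 310.] 19 37.17977670588159 | 665 [266. 310.] 6 37.67940484572091 | 
frag 104 [615.55 -19.17  79.63] 104.70766968259859
blue 86 [541.88 -82.55  39.61] [558.49 -66.78  69.09]
blue 104 [ 649.29 -116.36   41.01] [ 664.21 -102.29   68.95]
dish ((543.9942626953125, -273.44012451171875), 56.943809509277344)
brush [390.96 -18.46   8.19] [485.1   28.39  24.59]
```

View pics/c1.png

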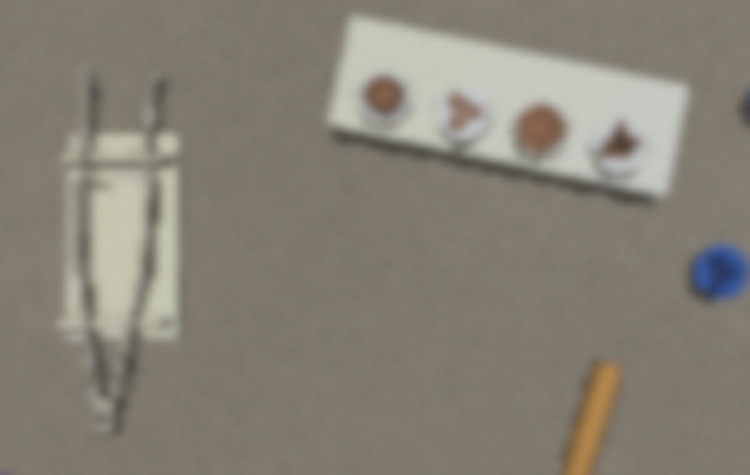

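The crop confirms the tweezers lie along +x, grip near (560,288), and the plug with the branching coral (615,145) is the rack's right-most. Moving to the grip.

>>> {"name": "send_rows", "arguments": {
  "series": [
    [[0.2,-0.15,0,0,0,0.013,85],[0.4,-0.3,0,0,0,0.026,85],[0.6,-0.45,0,0,0,0.039,85],[0.8,-0.6,0,0,0,0.052,85],[1.0,-0.77,0,0,0,0.052,85]]
  ]
}}

```text
clock: 1.6
position: [298.9, 488.7, 242.2]
eef_rot: [0.0, 1.0, -0.004, 0.0]
contact_force: [0.2, -0.5, -0.0]
grip_width: 84.9
```

>>> {"name": "send_rows", "arguments": {
  "series": [
    [[0.25,-0.2,0,0,0,0,85],[0.5,-0.39,0,0,0,0,85],[0.75,-0.58,0,0,0,0,85],[1.0,-0.77,0,0,0,0,85]]
  ]
}}

```text
clock: 2.0
position: [399.1, 411.4, 242.4]
eef_rot: [-0.0, 1.0, -0.005, 0.0]
contact_force: [-0.0, 0.1, -0.4]
grip_width: 85.1
```

>>> {"name": "send_rows", "arguments": {
  "series": [
    [[0.25,-0.2,0,0,0,0,85],[0.5,-0.39,0,0,0,0,85],[0.75,-0.58,0,0,0,0,85],[1.0,-0.77,0,0,0,0,85]]
  ]
}}

```text
clock: 2.4
position: [499.2, 334.4, 242.4]
eef_rot: [-0.0, 1.0, -0.005, 0.0]
contact_force: [-0.5, 0.2, -0.5]
grip_width: 85.1
```

>>> {"name": "send_rows", "arguments": {
  "series": [
    [[0.2,-0.15,-0.25,0,0,0,85],[0.4,-0.3,-0.5,0,0,0,85],[0.6,-0.47,-0.75,0,0,0,85],[0.62,-0.47,-1.0,0,0,0,85],[0.62,-0.47,-1.0,0,0,0,85],[0.62,-0.47,-1.0,0,0,0,85]]
  ]
}}

```text
clock: 3.0
position: [560.3, 288.2, 142.8]
eef_rot: [0.0, 1.0, -0.005, 0.0]
contact_force: [0.4, 0.4, 0.1]
grip_width: 85.2
```

>>> {"name": "send_rows", "arguments": {
  "series": [
    [[0,-0.01,-0.2,0,0,0,85],[0,-0.01,-0.4,0,0,0,85],[0,-0.01,-0.6,0,0,0,75],[0,-0.01,-0.75,0,0,0,70],[0,-0.01,-0.75,0,0,0,70],[0,-0.01,-0.75,0,0,0,70]]
  ]
}}

```text
clock: 3.6
position: [560.7, 287.8, 68.8]
eef_rot: [-0.0, 1.0, -0.005, 0.001]
contact_force: [0.2, 0.6, 0.3]
grip_width: 69.8
```

>>> {"name": "send_rows", "arguments": {
  "series": [
    [[0,0,-0.13,0,0,0,65],[0,0,-0.27,0,0,0,60],[0,0,-0.4,0,0,0,55],[0,0,-0.4,0,0,0,52],[0,0,-0.4,0,0,0,50],[0,0,-0.4,0,0,0,50],[0,0,-0.4,0,0,0,50]]
  ]
}}

```text
clock: 4.3
position: [560.6, 287.5, 28.0]
eef_rot: [-0.0, 1.0, -0.005, 0.001]
contact_force: [0.1, 0.0, 1.4]
grip_width: 50.0
```

```bash
python3 - <<'E'
from h import *
im,d=robot.get_image("scene"); u,v=proj("scene",[560,288,36]).astype(int); print(u,v)
a=cv2.resize(im[v-50:v+50,u-65:u+65,::-1],None,fx=6,fy=6,interpolation=cv2.INTER_CUBIC); cv2.imwrite('pics/c2.png',a)
s=robot.observe(); print(s["contact_force"],s["grip_width"],s["position"])
E
```

```text
336 250
[-0.31008814  1.37415156  0.1846898 ] 50.21649367685741 [560.58799901 287.50464571  27.96530708]
```

View pics/c2.png

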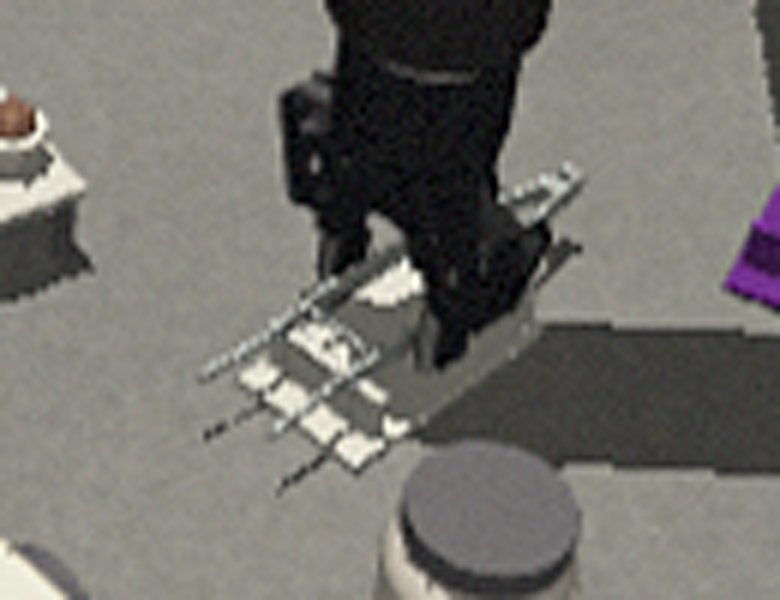

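The picture shows the fingers straddling both arms at the grip, between the cross bars, clear of the jar. Closing to hold lightly.

>>> {"name": "send_rows", "arguments": {
  "series": [
    [[0,0,0,0,0,0,48],[0,0,0,0,0,0,46],[0,0,0,0,0,0,44],[0,0,0,0,0,0,42],[0,0,0,0,0,0,41],[0,0,0,0,0,0,40],[0,0,0,0,0,0,40],[0,0,0,0,0,0,40]]
  ]
}}

```text
clock: 5.15
position: [560.7, 287.5, 28.0]
eef_rot: [-0.0, 1.0, -0.005, 0.001]
contact_force: [-0.8, -0.1, 6.2]
grip_width: 40.0
```

>>> {"name": "send_rows", "arguments": {
  "series": [
    [[0,0,0.04,0,0,0,39],[0,0,0.08,0,0,0,38],[0,0,0.12,0,0,0,38],[0,0,0.2,0,0,0,38],[0,0,0.3,0,0,0,38],[0,0,0.4,0,0,0,38],[0,0,0.5,0,0,0,38],[0,0,0.5,0,0,0,38]]
  ]
}}

```text
clock: 5.95
position: [561.2, 287.9, 79.8]
eef_rot: [-0.001, 1.0, -0.005, 0.002]
contact_force: [0.7, 0.5, -0.3]
grip_width: 37.9
```

>>> {"name": "send_rows", "arguments": {
  "series": [
    [[0,0,0.1,0,0,0,37],[0,0,0.25,0,0,0,36],[0,0,0.4,0,0,0,35],[0,0,0.5,0,0,0,34],[0,0,0.5,0,0,0,34],[0,0,0.5,0,0,0,34],[0,0,0.5,0,0,0,34]]
  ]
}}

```text
clock: 6.65
position: [559.9, 287.1, 126.3]
eef_rot: [0.0, 1.0, -0.005, -0.001]
contact_force: [-0.8, -0.7, -1.7]
grip_width: 34.0
```

```bash
python3 - <<'E'
from h import *
np.set_printoptions(precision=1,suppress=True)
s=robot.observe(); print(s["contact_force"],s["grip_width"],s["position"])
ims=[]
for c in("scene","top"):
    im,d=robot.get_image(c); np.savez('pics/held_'+c,im=im,d=d)
    u,v=proj(c,[620,288,136]).astype(int); print(u,v)
    ims.append(cv2.resize(im[v-45:v+45,u-50:u+50,::-1],(600,540) if c=="scene" else (600,540),interpolation=cv2.INTER_CUBIC)[:, :])
    for th in["tweezers_tips","tweezers_grip","tip_left","tip_right"]:
        print(c,th,[(round(r["p"],2),w(c,r["centre"])) for r in robot.pinpoint(c,th)[:2]])
    P=cloud(c,d); m=(d>0)&(P[...,2]>100)&(P[...,2]<160)&(P[...,0]>585)&(P[...,0]<680)&(abs(P[...,1]-287)<45); p=P[m]
    for x in range(595,675,8):
        q=p[abs(p[:,0]-x)<4]
        if len(q): print(x,np.sort(q[:,1]).round(),np.median(q[:,2]))
cv2.imwrite('pics/c3.png',cv2.resize(np.hstack(ims),(800,360)))
E
```

```text
[-0.8 -0.7 -1.7] 33.982381861953456 [559.9 287.1 126.3]
323 232
scene tweezers_tips [(0.7, array([635.6, 282.7, 187.7]))]
scene tweezers_grip [(0.77, array([565. , 287.8, 128. ])), (0.71, array([ 472.9, -488.9,   -1.7]))]
scene tip_left []
scene tip_right [(0.51, array([638.8, 278.2, 189.5]))]
595 [275. 275. 275. 276. 301. 302. 302. 302. 303. 303. 303. 303. 303.] 154.80982352238115
603 [276. 277. 300. 302. 302.] 157.5644717019688
137 172
top tweezers_tips [(0.49, array([637.6, 282.3, 192.5])), (0.35, array([614.4, -28.1,  38. ]))]
top tweezers_grip [(0.64, array([560.8, 284.6, 127.5]))]
top tip_left [(0.65, array([637.6, 292.3, 188. ]))]
top tip_right [(0.71, array([637. , 282.4, 193.5])), (0.6, array([633.6,  66.4,  36.8]))]
595 [270. 271. 271. 271.] 155.83484865660643
603 [298.] 158.57774335282238
```

View pics/c3.png

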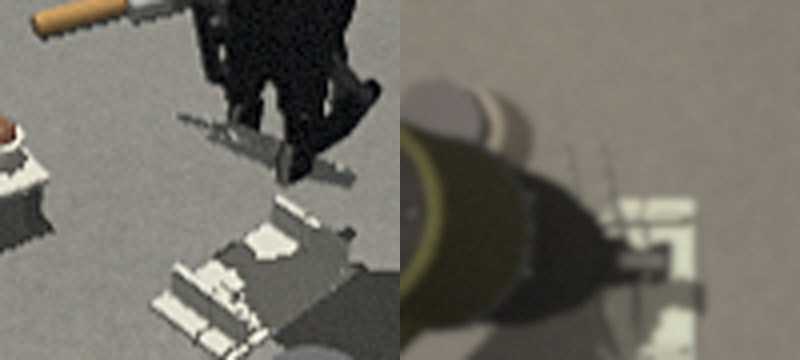

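The held view shows the tweezers pitched tips-up by about 37° in the pads, from slipping during the light-grip lift. I'll lower them onto the rest so the bars level them, then lift again at the full squeeze.

>>> {"name": "send_rows", "arguments": {
  "series": [
    [[0,0,-0.15,0,0,0,34],[0,0,-0.3,0,0,0,34],[0,0,-0.4,0,0,0,34],[0,0,-0.45,0,0,0,34],[0,0,-0.5,0,0,0,34],[0,0,-0.55,0,0,0,34],[0,0,-0.6,0,0,0,34],[0,0,-0.65,0,0,0,34],[0,0,-0.68,0,0,0,34],[0,0,-0.68,0,0,0,34]]
  ]
}}

```text
clock: 8.15
position: [560.0, 287.2, 58.7]
eef_rot: [0.0, 1.0, -0.005, -0.0]
contact_force: [-0.1, 0.9, 0.3]
grip_width: 34.0
```

>>> {"name": "send_rows", "arguments": {
  "series": [
    [[0,0,-0.05,0,0,0,34],[0,0,-0.1,0,0,0,34],[0,0,-0.15,0,0,0,34],[0,0,-0.19,0,0,0,34],[0,0,-0.23,0,0,0,34],[0,0,-0.26,0,0,0,34],[0,0,-0.28,0,0,0,34],[0,0,-0.28,0,0,0,34]]
  ]
}}

```text
clock: 8.95
position: [560.7, 287.2, 32.6]
eef_rot: [0.0, 1.0, -0.005, 0.001]
contact_force: [-1.5, -1.7, 6.3]
grip_width: 34.4
```

```bash
python3 - <<'E'
from h import *
np.set_printoptions(precision=1,suppress=True)
s=robot.observe(); print(s["contact_force"],s["grip_width"],s["position"])
ims=[]
for c in("scene","top"):
    im,d=robot.get_image(c); np.savez('pics/re_'+c,im=im,d=d)
    u,v=proj(c,[590,288,36]).astype(int)
    ims.append(cv2.resize(im[v-45:v+45,u-50:u+50,::-1],(600,540),interpolation=cv2.INTER_CUBIC))
    for th in["tweezers_tips","tweezers_grip","tip_left","tip_right"]:
        print(c,th,[(round(r["p"],2),w(c,r["centre"])) for r in robot.pinpoint(c,th)[:2]])
cv2.imwrite('pics/c4.png',cv2.resize(np.hstack(ims),(800,360)))
E
```

```text
[-1.5 -1.7  6.3] 34.41210144857584 [560.7 287.2  32.6]
scene tweezers_tips [(0.82, array([657.4, 281.2,  33.7]))]
scene tweezers_grip [(0.83, array([564.1, 286.3,  37.2])), (0.45, array([492.7, 509.3,   0.2]))]
scene tip_left [(0.71, array([398.7,   3.2,   4. ])), (0.58, array([664.1, 293.4,  36.6]))]
scene tip_right [(0.62, array([659.9, 278.1,  36.1]))]
top tweezers_tips [(0.55, array([661.3, 282.1,  37.7]))]
top tweezers_grip [(0.46, array([557.3, 284.9,  34.8]))]
top tip_left [(0.69, array([639.2, 117.1,  36.8])), (0.57, array([658.1, 294.3,  33.2]))]
top tip_right []
```

View pics/c4.png

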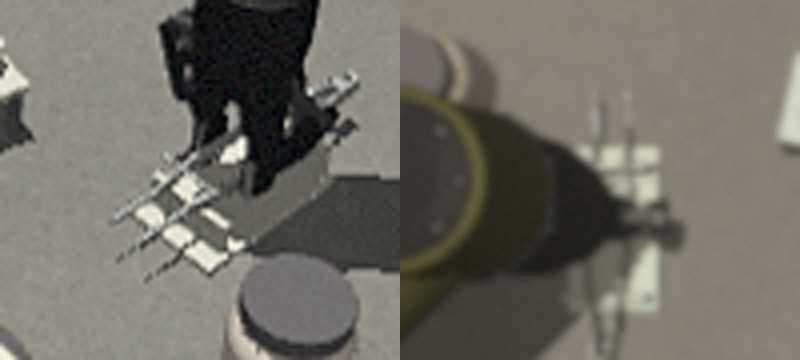

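Level again: tips and grip both at about z 36, and the mark squeeze is held. Lifting gently at the mark.

>>> {"name": "send_rows", "arguments": {
  "series": [
    [[0,0,0,0,0,0,34],[0,0,0.02,0,0,0,34],[0,0,0.04,0,0,0,34],[0,0,0.06,0,0,0,34],[0,0,0.1,0,0,0,34],[0,0,0.15,0,0,0,34],[0,0,0.2,0,0,0,34],[0,0,0.2,0,0,0,34]]
  ]
}}

```text
clock: 10.25
position: [560.8, 287.6, 52.6]
eef_rot: [-0.0, 1.0, -0.005, 0.001]
contact_force: [0.0, -0.2, 0.0]
grip_width: 34.3
```

```bash
cat > tw.py <<'E'
from h import *
np.set_printoptions(precision=1,suppress=True)
def rep(n):
    s=robot.observe(); print(s["clock"],s["contact_force"],s["torque"],s["grip_width"],s["position"]); o=s["position"]
    for c in("scene","top"):
        im,d=robot.get_image(c); np.savez(f'pics/{n}_'+c,im=im,d=d)
        for th in["tweezers_tips","tweezers_grip","tip_left","tip_right"]:
            print(c,th,[(round(r["p"],2),w(c,r["centre"])) for r in robot.pinpoint(c,th)[:3] if np.linalg.norm(w(c,r["centre"])-o)<160])
E
python3 - <<'E'
from tw import *
rep('a')
d=np.load('pics/a_scene.npz')["d"];P=cloud("scene",d); o=robot.observe()["position"]
m=(d>0)&(P[...,2]>9)&(abs(P[...,1]-o[1])<40)&(P[...,2]<150)
for x in range(445,680,12):
    q=P[m&(abs(P[...,0]-x)<6)]; print(x,len(q),np.percentile(q[:,2],[0,10,50,90,100]) if len(q) else '')
E
```

```text
10.25 [ 0.  -0.2  0. ] [-0.  -0.1  0. ] 34.29265470011274 [560.8 287.6  52.6]
scene tweezers_tips [(0.6, array([659.2, 282.4,  54.9]))]
scene tweezers_grip [(0.61, array([562.4, 285. ,  60.4]))]
scene tip_left [(0.62, array([663.9, 291.8,  55.3])), (0.16, array([655.9, 276.2,  57.9]))]
scene tip_right [(0.47, array([660.9, 277.5,  56.9]))]
top tweezers_tips [(0.76, array([658.8, 286.4,  55. ])), (0.64, array([656. , 290.9,  49.4]))]
top tweezers_grip [(0.67, array([560. , 281.8,  54.8]))]
top tip_left [(0.64, array([658.9, 296.5,  52. ]))]
top tip_right [(0.45, array([660.5, 276.1,  52.3]))]
445 17 [52.1 55.5 63.1 65.4 65.9]
457 22 [52.5 54.2 61.6 63.8 66.5]
469 18 [54.7 56.7 61.1 65.4 66.2]
481 1 [60.7 60.7 60.7 60.7 60.7]
493 4 [28.3 36.4 57.5 60.7 61.2]
505 74 [ 9.3 11.  19.8 31.7 33. ]
517 1 [10.9 10.9 10.9 10.9 10.9]
529 3 [ 9.   9.1  9.3 42.2 50.4]
541 9 [50.3 52.4 57.9 62.1 63.9]
553 72 [ 10.6  57.1  89.7 112.4 116.5]
565 145 [ 41.3  54.3  76.7 112.8 149.7]
577 361 [ 45.9  63.3 120.3 145.9 149.9]
589 36 [ 51.7  53.9  57.2 101.2 146.8]
601 66 [ 9.7 14.9 30.4 59.8 61.6]
613 128 [ 9.  11.1 24.5 57.3 63.5]
625 17 [51.6 54.5 57.3 60.  62.5]
637 13 [53.3 54.9 56.5 61.2 62.2]
649 13 [51.6 53.6 55.9 59.5 59.8]
661 11 [52.4 54.  56.9 58.6 58.9]
673 0
```

>>> {"name": "send_rows", "arguments": {
  "series": [
    [[0,0,0.05,0,0,0,33.7],[-0.05,0,0.15,0,0,0,33.7],[-0.15,0,0.25,0,0,0,33.7],[-0.25,0,0.35,0,0,0,33.7],[-0.35,0,0.45,0,0,0,33.7],[-0.45,0,0.55,0,0,0,33.7],[-0.55,0,0.65,0,0,0,33.7],[-0.65,0,0.75,0,0,0,33.7],[-0.75,-0.05,0.8,0,0,0,33.7],[-0.85,-0.13,0.8,0,0,0,33.7],[-0.91,-0.22,0.8,0,0,0,33.7],[-0.93,-0.32,0.8,0,0,0,33.7],[-0.93,-0.44,0.8,0,0,0,33.7],[-0.93,-0.56,0.8,0,0,0,33.7],[-0.93,-0.68,0.8,0,0,0,33.7],[-0.93,-0.8,0.8,0,0,0,33.7],[-0.93,-0.9,0.8,0,0,0,33.7]]
  ]
}}

```text
clock: 12.45
position: [467.4, 196.0, 131.2]
eef_rot: [0.0, 1.0, -0.005, -0.0]
contact_force: [0.2, -0.3, 0.2]
grip_width: 34.1
```

>>> {"name": "send_rows", "arguments": {
  "series": [
    [[0,-0.12,0,0,0,-0.003,33.7],[0,-0.24,0,0,0,-0.006,33.7],[0,-0.36,0,0,0,-0.009,33.7],[0,-0.48,0,0,0,-0.012,33.7],[0,-0.6,0,0,0,-0.015,33.7],[0,-0.72,0,0,0,-0.018,33.7],[0,-0.84,0,0,0,-0.021,33.7],[0,-0.95,0,0,0,-0.024,33.7]]
  ]
}}

```text
clock: 13.25
position: [467.2, 101.3, 131.3]
eef_rot: [0.0, 0.997, -0.081, 0.0]
contact_force: [0.3, -0.5, -0.5]
grip_width: 33.7
```

>>> {"name": "send_rows", "arguments": {
  "series": [
    [[0,-0.12,0,0,0,-0.003,33.7],[0,-0.24,0,0,0,-0.006,33.7],[0,-0.36,0,0,0,-0.006,33.7],[0,-0.48,0,0,0,-0.006,33.7],[0,-0.6,0,0,0,-0.006,33.7],[0,-0.72,0,0,0,-0.006,33.7],[0,-0.82,0,0,0,-0.006,33.7],[0,-0.9,0,0,0,-0.006,33.7],[0,-0.95,0,0,0,-0.006,33.7],[0,-0.96,0,0,0,-0.006,33.7],[0,-0.96,0,0,0,-0.006,33.7]]
  ]
}}

```text
clock: 14.35
position: [467.3, 6.3, 131.2]
eef_rot: [0.0, 0.995, -0.099, -0.0]
contact_force: [0.6, -0.1, 0.1]
grip_width: 34.1
```

```bash
python3 - <<'E'
from tw import *
rep('b')
from scipy.spatial.transform import Rotation as Ro
q=robot.observe()["eef_rot"]; R=Ro.from_quat([q[1],q[2],q[3],q[0]]).as_matrix(); print("yaw",np.degrees(np.arctan2(R[1,1],R[0,1]))+90)
E
```

```text
14.35 [ 0.6 -0.1  0.1] [-0. -0.  0.] 34.08570233615839 [467.3   6.3 131.2]
scene tweezers_tips [(0.79, array([563.6, -18.1, 129. ]))]
scene tweezers_grip [(0.76, array([471.2,   3.9, 136.8]))]
scene tip_left [(0.67, array([566.8,  -4.7, 135.8]))]
scene tip_right [(0.44, array([561.3, -23.5, 134.4]))]
top tweezers_tips [(0.4, array([563.2, -15.9, 134.5]))]
top tweezers_grip []
top tip_left []
top tip_right []
yaw -11.368728509617824
```

>>> {"name": "send_rows", "arguments": {
  "series": [
    [[0,0,-0.05,0,0,0,33.7],[0,0,-0.15,0,0,0,33.7],[0,0,-0.27,0,0,0,33.7],[0,0,-0.4,0,0,0,33.7],[0,0,-0.52,0,0,0,33.7],[0,0,-0.64,0,0,0,33.7],[0,0,-0.72,0,0,0,33.7],[0,0,-0.76,0,0,0,33.7],[0,0,-0.77,0,0,0,33.7],[0,0,-0.77,0,0,0,33.7]]
  ]
}}

```text
clock: 15.85
position: [467.5, 6.3, 54.5]
eef_rot: [0.0, 0.995, -0.099, 0.0]
contact_force: [0.2, -0.3, -0.2]
grip_width: 33.5
```

```bash
python3 - <<'E'
from tw import *
rep('c')
th=np.radians(-11.37); u=np.array([np.cos(th),np.sin(th)]); v=np.array([-u[1],u[0]]); H=np.array([611.7,-22.5])
for c in("top","scene"):
    z=np.load(f'pics/c_{c}.npz'); P=cloud(c,z["d"]); q=P[...,:2]-H; a=q@u; b=q@v; m=(z["d"]>0)&(P[...,2]>47)&(P[...,2]<68)&(abs(b)<25)
    for x in range(-95,-36,5):
        k=m&(abs(a-x)<2.5); print(c,x,np.sort(b[k]),P[...,2][k])
A=[]
for c,s in(("top",24),("scene",34)):
    im=np.load(f'pics/c_{c}.npz')["im"]; uu,vv=proj(c,[590,-18,60]).astype(int)
    A.append(cv2.resize(im[vv-s:vv+s,uu-s:uu+s,::-1],(400,400),interpolation=cv2.INTER_CUBIC))
cv2.imwrite('pics/c5.png',np.hstack(A))
E
```

```text
15.85 [ 0.2 -0.3 -0.2] [-0.1 -0.1  0. ] 33.53326457813946 [467.5   6.3  54.5]
scene tweezers_tips [(0.72, array([563.2, -16.9,  57.1]))]
scene tweezers_grip [(0.71, array([471.3,   6.2,  60.1])), (0.32, array([561.6, -18.7,  57.7]))]
scene tip_left [(0.66, array([568.1,  -5.1,  59.6]))]
scene tip_right []
top tweezers_tips [(0.46, array([565. , -15.4,  59. ]))]
top tweezers_grip []
top tip_left []
top tip_right []
top -95 [-14.   10.6  13.5] [62.9 60.5 62.8]
top -90 [-13.4 -12.8  11.2  11.9] [60.3 62.3 62.1 62.6]
top -85 [-12.1 -11.5  12.5] [59.8 60.2 63.2]
top -80 [-10.9  10.2  10.9] [58.2 60.9 59.8]
top -75 [-13.2 -12.6  11.4  12.1] [60.2 62.7 59.7 59.8]
top -70 [-11.9 -11.3   9.9  12.7] [60.7 57.7 63.5 59.2]
top -65 [-10.7  10.4  11.1] [57.  60.9 60. ]
top -60 [-13.  -12.3  11.7  12.4] [59.1 60.8 62.3 60. ]
top -55 [-11.7 -11.1  10.1] [58.7 57.6 59.4]
top -50 [-10.5  10.7  11.3] [61.7 57.7 56.3]
top -45 [] []
top -40 [] []
scene -95 [-12.8  -8.   10.8  12.9  15.6  16.3  16.5] [63.2 55.1 60.1 60.6 62.5 59.7 55.2]
scene -90 [-12.8 -11.4 -10.2  -8.3  12.7  12.7  13.5  17.6] [64.1 58.7 53.7 53.7 63.  59.8 62.1 53.9]
scene -85 [-12.  -11.2  -9.1  -6.6  12.2  15.3] [64.8 59.7 63.1 56.4 60.  57.5]
scene -80 [-7.1 11.4 17.2] [61.2 56.7 60.4]
scene -75 [-11.4 -10.2 -10.1  -8.3  12.2  13.6  14.1  15.7] [61.1 59.9 56.1 57.6 59.9 61.7 57.7 55.9]
scene -70 [-12.   10.2  15.4] [56.9 56.8 60.1]
scene -65 [-13.4 -10.4  -8.   -5.5   9.4  12.8] [58.2 61.6 56.9 59.9 57.4 55.3]
scene -60 [-12.7  14.5  15.4] [56.2 59.3 58.8]
scene -55 [-12.6 -10.4  13.   18.5] [57.6 55.6 64.1 55.4]
scene -50 [-11.2 -10.9  13.   14.9  15.3] [60.  56.4 62.2 57.9 58.7]
scene -45 [-13.1  -8.   12.6  13.8] [57.1 60.1 58.9 56.1]
scene -40 [] []
```

View pics/c5.png

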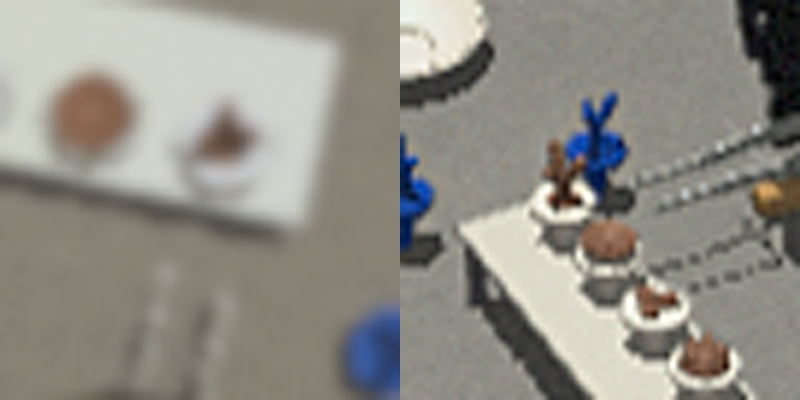

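The view shows the tines straddling the stem line of the coral plug. In the rack frame the tines sit at +11.4 and -12.0 mm (nominal ±11.5) at z about 58. Sliding in.

>>> {"name": "send_rows", "arguments": {
  "series": [
    [[0.03,-0.003,0,0,0,0,33.7],[0.07,-0.01,0,0,0,0,33.7],[0.12,-0.02,0,0,0,0,33.7],[0.17,-0.03,0,0,0,0,33.7],[0.22,-0.04,0,0,0,0,33.7],[0.27,-0.05,0,0,0,0,33.7],[0.31,-0.058,0,0,0,0,33.7],[0.35,-0.066,0,0,0,0,33.7],[0.35,-0.066,0,0,0,0,33.7]]
  ]
}}

```text
clock: 17.25
position: [502.6, -0.4, 54.2]
eef_rot: [0.0, 0.995, -0.099, -0.0]
contact_force: [-0.4, 0.1, -0.5]
grip_width: 33.7
```

>>> {"name": "send_rows", "arguments": {
  "series": [
    [[0.04,-0.008,0,0,0,0,33.7],[0.08,-0.016,0,0,0,0,33.7],[0.12,-0.024,0,0,0,0,33.7],[0.16,-0.032,0,0,0,0,33.7],[0.2,-0.04,0,0,0,0,33.7],[0.24,-0.048,0,0,0,0,33.7],[0.27,-0.053,0,0,0,0,33.7],[0.28,-0.056,0,0,0,0,33.7],[0.28,-0.056,0,0,0,0,33.7]]
  ]
}}

```text
clock: 18.15
position: [530.3, -6.0, 54.2]
eef_rot: [0.0, 0.995, -0.099, -0.0]
contact_force: [0.7, 0.9, -1.0]
grip_width: 33.9
```

```bash
python3 - <<'E'
from tw import *
rep('d')
A=[]
for c,s in(("top",24),("scene",30)):
    im=np.load(f'pics/d_{c}.npz')["im"]; uu,vv=proj(c,[600,-18,60]).astype(int)
    A.append(cv2.resize(im[vv-s:vv+s,uu-s:uu+s,::-1],(400,400),interpolation=cv2.INTER_CUBIC))
cv2.imwrite('pics/c6.png',np.hstack(A))
th=np.radians(-11.37); u=np.array([np.cos(th),np.sin(th)]); v=np.array([-u[1],u[0]]); H=np.array([611.7,-22.5])
z=np.load('pics/d_top.npz'); z0=np.load('pics/c_top.npz')
for k,z in(("before",z0),("now",z)):
    P=cloud("top",z["d"]); q=P[...,:2]-H; m=(P[...,2]>62)&(np.hypot(q[...,0],q[...,1])<24)&((q@u)>-19); p=np.stack([(q@u)[m],(q@v)[m]],1).astype(np.float32); print(k,len(p),cv2.minEnclosingCircle(p),p.mean(0))
E
```

```text
18.15 [ 0.7  0.9 -1. ] [-0. -0. -0.] 33.87541464897563 [530.3  -6.   54.2]
scene tweezers_tips [(0.75, array([627.5, -30.5,  53.2]))]
scene tweezers_grip [(0.85, array([533.3,  -7.1,  59.6]))]
scene tip_left []
scene tip_right [(0.27, array([615.8, -21.1,  65.7]))]
top tweezers_tips []
top tweezers_grip []
top tip_left []
top tip_right [(0.64, array([611.7, -21.8,  68.7]))]
before 100 ((-0.16052228212356567, -0.1625041663646698), 16.682846069335938) [-0.9 -0.2]
now 41 ((5.388406276702881, -0.06725931167602539), 14.67568588256836) [ 7.4 -1. ]
```

View pics/c6.png

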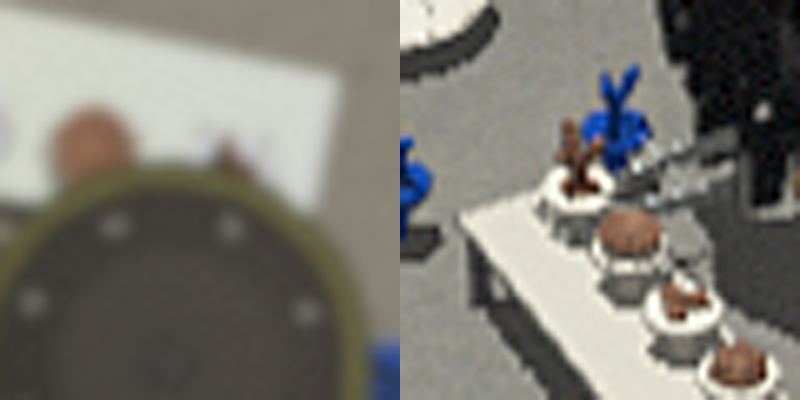

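The tips are under the disc with no contact forces, and the disc circle was centred to within 0.2 mm before insertion. Lifting slowly.

>>> {"name": "send_rows", "arguments": {
  "series": [
    [[0,0,0.02,0,0,0,33.7],[0,0,0.04,0,0,0,33.7],[0,0,0.05,0,0,0,33.7],[0,0,0.06,0,0,0,33.7],[0,0,0.07,0,0,0,33.7],[0,0,0.08,0,0,0,33.7],[0,0,0.09,0,0,0,33.7],[0,0,0.1,0,0,0,33.7],[0,0,0.12,0,0,0,33.7],[0,0,0.14,0,0,0,33.7],[0,0,0.14,0,0,0,33.7]]
  ]
}}

```text
clock: 19.75
position: [530.5, -5.9, 68.7]
eef_rot: [-0.0, 0.995, -0.099, 0.0]
contact_force: [0.1, 0.3, -0.7]
grip_width: 33.9
```

```bash
python3 - <<'E'
from tw import *
rep('e')
im=np.load('pics/e_scene.npz')["im"]; uu,vv=proj("scene",[600,-18,65]).astype(int); s=32
cv2.imwrite('pics/c7.png',cv2.resize(im[vv-s:vv+s,uu-s:uu+s,::-1],(512,512),interpolation=cv2.INTER_CUBIC))
th=np.radians(-11.37); u=np.array([np.cos(th),np.sin(th)]); v=np.array([-u[1],u[0]]); H=np.array([611.7,-22.5])
for n in"de":
    for c in("top","scene"):
        z=np.load(f'pics/{n}_{c}.npz');P=cloud(c,z["d"]); q=P[...,:2]-H; m=(P[...,2]>62)&(np.hypot(q[...,0],q[...,1])<24)&((q@u)>-19); p=P[m]; print(n,c,m.sum(),np.percentile(p[:,2],[5,30,50,80,98,100]))
E
```

```text
19.75 [ 0.1  0.3 -0.7] [ 0. -0.  0.] 33.93548229025845 [530.5  -5.9  68.7]
scene tweezers_tips [(0.53, array([628.7, -29.6,  67.5]))]
scene tweezers_grip [(0.8, array([532.8,  -7.3,  74.3])), (0.18, array([633.9,  74.5,  33.2]))]
scene tip_left [(0.46, array([630.3, -18.7,  74. ]))]
scene tip_right []
top tweezers_tips [(0.29, array([631.9,  67.3,  38. ]))]
top tweezers_grip []
top tip_left []
top tip_right []
d top 41 [ 69.8  71.2  72.5  93.1 105.3 105.7]
d scene 104 [ 68.7  71.7  73.7  93.1 102.3 104.4]
e top 39 [ 72.7  77.9  80.5 101.9 112.1 113.2]
e scene 119 [ 70.8  78.7  81.1  98.6 110.8 112.9]
```

View pics/c7.png

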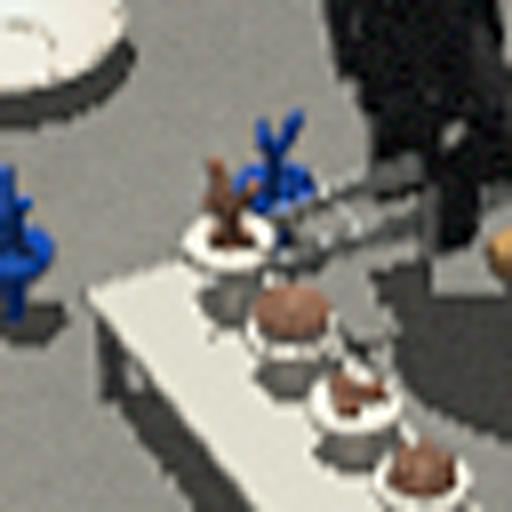

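The plug is up about 8 mm, level and free. Lifting clear.

>>> {"name": "send_rows", "arguments": {
  "series": [
    [[0,0,0.02,0,0,0,33.7],[0,0,0.05,0,0,0,33.7],[0,0,0.09,0,0,0,33.7],[0,0,0.13,0,0,0,33.7],[0,0,0.17,0,0,0,33.7],[0,0,0.22,0,0,0,33.7],[0,0,0.27,0,0,0,33.7],[0,0,0.32,0,0,0,33.7],[0,0,0.37,0,0,0,33.7],[0,0,0.42,0,0,0,33.7],[0,0,0.47,0,0,0,33.7],[0,0,0.52,0,0,0,33.7],[0,0,0.57,0,0,0,33.7],[0,0,0.61,0,0,0,33.7],[0,0,0.64,0,0,0,33.7],[0,0,0.65,0,0,0,33.7],[0,0,0.65,0,0,0,33.7]]
  ]
}}

```text
clock: 21.95
position: [530.3, -5.9, 133.3]
eef_rot: [0.0, 0.995, -0.099, 0.0]
contact_force: [0.4, 0.3, -1.4]
grip_width: 33.7
```

```bash
python3 - <<'E'
from tw import *
rep('f')
im=np.load('pics/f_scene.npz')["im"]; uu,vv=proj("scene",[590,-18,110]).astype(int); s=40
cv2.imwrite('pics/c8.png',cv2.resize(im[vv-s:vv+s,uu-s:uu+s,::-1],(560,560),interpolation=cv2.INTER_CUBIC))
H=np.array([611.7,-22.5])
for c in("top","scene"):
    z=np.load(f'pics/f_{c}.npz');P=cloud(c,z["d"]); q=P[...,:2]-H; m=(P[...,2]>128)&(np.hypot(q[...,0],q[...,1])<26)&(q[...,0]>-22)&(P[...,2]<190); p=P[m]; print(c,m.sum(),p[:,:2].mean(0),np.percentile(p[:,2],[5,30,50,80,98,100]))
E
```

```text
21.95 [ 0.4  0.3 -1.4] [-0. -0.  0.] 33.673930027754984 [530.3  -5.9 133.3]
scene tweezers_tips [(0.63, array([626.1, -29.1, 133.6])), (0.31, array([621.2,  22.8,  38.2]))]
scene tweezers_grip [(0.6, array([534.1,  -7.9, 139.7]))]
scene tip_left [(0.58, array([633. , -18.8, 137.3]))]
scene tip_right []
top tweezers_tips []
top tweezers_grip [(0.74, array([622.7,  27.2,  40.6]))]
top tip_left []
top tip_right []
top 27 [622.6 -25.4] [137.2 140.8 142.1 145.  169.  170.2]
scene 131 [615.  -17.6] [135.3 142.9 144.9 163.3 174.2 175.8]
```

View pics/c8.png

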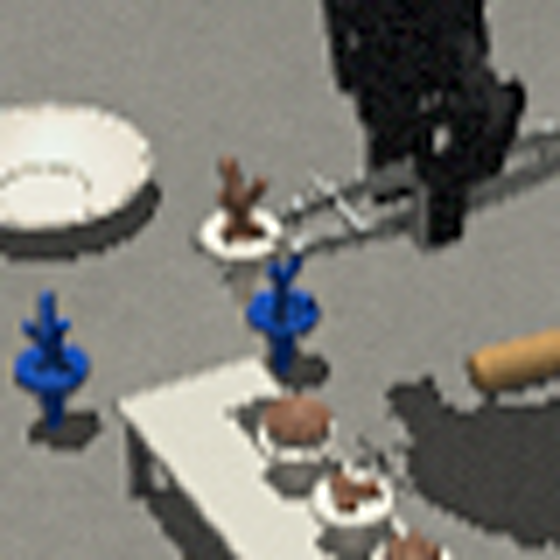

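Plug hangs level, clear of everything. Carrying towards the dish.

>>> {"name": "send_rows", "arguments": {
  "series": [
    [[-0.005,-0.02,0,0,0,0,33.7],[-0.015,-0.05,0,0,0,0,33.7],[-0.025,-0.09,0,0,0,0,33.7],[-0.04,-0.14,0,0,0,0,33.7],[-0.055,-0.2,0,0,0,0,33.7],[-0.07,-0.26,0,0,0,0,33.7],[-0.09,-0.32,0,0,0,0,33.7],[-0.105,-0.38,0,0,0,0,33.7],[-0.12,-0.44,0,0,0,0,33.7],[-0.14,-0.5,0,0,0,0,33.7],[-0.155,-0.56,0,0,0,0,33.7],[-0.17,-0.62,0,0,0,0,33.7],[-0.19,-0.68,0,0,0,0,33.7],[-0.205,-0.74,0,0,0,0,33.7],[-0.22,-0.8,0,0,0,0,33.7],[-0.235,-0.86,0,0,0,0,33.7]]
  ]
}}

```text
clock: 24.05
position: [506.6, -92.4, 133.3]
eef_rot: [0.0, 0.995, -0.099, 0.0]
contact_force: [-0.2, -0.5, -1.2]
grip_width: 33.9
```

>>> {"name": "send_rows", "arguments": {
  "series": [
    [[-0.015,-0.06,0,0,0,0,33.7],[-0.035,-0.12,0,0,0,0,33.7],[-0.05,-0.18,0,0,0,0,33.7],[-0.065,-0.24,0,0,0,0,33.7],[-0.08,-0.3,0,0,0,0,33.7],[-0.1,-0.36,0,0,0,0,33.7],[-0.115,-0.42,0,0,0,0,33.7],[-0.13,-0.48,0,0,0,0,33.7],[-0.15,-0.54,0,0,0,0,33.7],[-0.165,-0.6,0,0,0,0,33.7],[-0.18,-0.66,0,0,0,0,33.7],[-0.2,-0.72,0,0,0,0,33.7],[-0.215,-0.78,0,0,0,0,33.7],[-0.23,-0.84,0,0,0,0,33.7]]
  ]
}}

```text
clock: 25.45
position: [483.6, -176.4, 133.3]
eef_rot: [0.0, 0.995, -0.099, 0.0]
contact_force: [-0.0, 0.0, -1.7]
grip_width: 33.7
```

>>> {"name": "send_rows", "arguments": {
  "series": [
    [[-0.015,-0.06,0,0,0,0,33.7],[-0.035,-0.12,0,0,0,0,33.7],[-0.05,-0.18,0,0,0,0,33.7],[-0.065,-0.24,0,0,0,0,33.7],[-0.08,-0.3,0,0,0,0,33.7],[-0.1,-0.36,0,0,0,0,33.7],[-0.115,-0.42,0,0,0,0,33.7],[-0.135,-0.48,0,0,0,0,33.7],[-0.155,-0.54,0,0,0,0,33.7],[-0.175,-0.6,0,0,0,0,33.7],[-0.195,-0.66,0,0,0,0,33.7],[-0.21,-0.72,0,0,0,0,33.7],[-0.22,-0.77,0,0,0,0,33.7],[-0.225,-0.8,0,0,0,0,33.7],[-0.225,-0.82,0,0,0,0,33.7],[-0.225,-0.82,0,0,0,0,33.7],[-0.225,-0.82,0,0,0,0,33.7]]
  ]
}}

```text
clock: 27.15
position: [461.3, -257.8, 133.2]
eef_rot: [0.0, 0.995, -0.099, 0.0]
contact_force: [-0.4, 0.6, -1.9]
grip_width: 33.7
```

```bash
python3 - <<'E'
from tw import *
rep('g')
im=np.load('pics/g_scene.npz')["im"]; uu,vv=proj("scene",[520,-270,90]).astype(int); s=45
A=[cv2.resize(im[vv-s:vv+s,uu-s:uu+s,::-1],(400,400),interpolation=cv2.INTER_CUBIC)]
im=np.load('pics/g_top.npz')["im"]; uu,vv=proj("top",[540,-270,90]).astype(int); s=35
A.append(cv2.resize(im[vv-s:vv+s,uu-s:uu+s,::-1],(400,400),interpolation=cv2.INTER_CUBIC))
cv2.imwrite('pics/c9.png',np.hstack(A))
H=np.array([542,-274])
for c in("top","scene"):
    z=np.load(f'pics/g_{c}.npz');P=cloud(c,z["d"]); q=P[...,:2]-H; m=(P[...,2]>128)&(np.hypot(q[...,0],q[...,1])<28)&(q[...,0]>-22)&(P[...,2]<190); p=P[m]; print(c,m.sum(),p[:,:2].mean(0),cv2.minEnclosingCircle(p[:,:2].astype(np.float32)),np.percentile(p[:,2],[5,30,50,80,98,100]))
    for r in robot.pinpoint(c,"frag_disc")[:4]: print(c,r["p"],w(c,r["centre"]))
E
```

```text
27.15 [-0.4  0.6 -1.9] [ 0. -0. -0.] 33.65696495595451 [ 461.3 -257.8  133.2]
scene tweezers_tips [(0.63, array([ 560.6, -282.3,  134.1]))]
scene tweezers_grip [(0.76, array([ 461.5, -259.2,  137.4]))]
scene tip_left [(0.41, array([ 559.9, -270.9,  138.7]))]
scene tip_right []
top tweezers_tips []
top tweezers_grip []
top tip_left []
top tip_right []
top 139 [ 541.4 -272.1] ((540.7149658203125, -273.420166015625), 22.741554260253906) [137.8 143.4 145.  163.6 176.7 179.1]
top 0.59 [ 642.9 -121.3   26.6]
top 0.57 [ 541.9 -275.8  135.3]
scene 100 [ 546.7 -269.1] ((540.1192016601562, -275.1036376953125), 24.635128021240234) [134.4 142.  144.9 163.4 173.3 176.2]
scene 0.55 [538.2 -87.1  37. ]
scene 0.53 [ 648.5 -115.9   30.2]
scene 0.39 [ 548.7 -271.5  137.3]
```

View pics/c9.png

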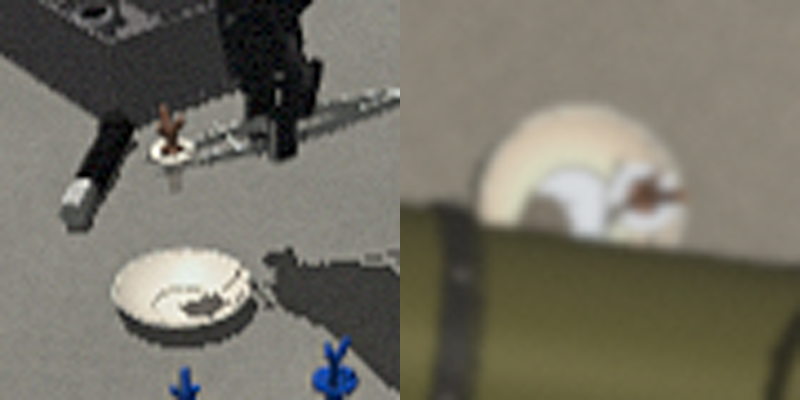

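The plug hangs over the dish centre ((541.9,-275) against (542.5,-274.5)). I'll lower it a bit, trim the squeeze to the nominal 34 mm and settle.

>>> {"name": "send_rows", "arguments": {
  "series": [
    [[0,0,-0.01,0,0,0,33.8],[0,0,-0.03,0,0,0,33.8],[0,0,-0.06,0,0,0,33.9],[0,0,-0.1,0,0,0,33.9],[0,0,-0.14,0,0,0,33.9],[0,0,-0.18,0,0,0,33.9],[0,0,-0.22,0,0,0,33.9],[0,0,-0.26,0,0,0,33.9],[0,0,-0.3,0,0,0,33.9],[0,0,-0.33,0,0,0,33.9],[0,0,-0.35,0,0,0,33.9],[0,0,-0.36,0,0,0,33.9],[0,0,-0.36,0,0,0,33.9],[0,0,-0.36,0,0,0,33.9],[0,0,-0.36,0,0,0,33.9],[0,0,-0.36,0,0,0,33.9]]
  ]
}}

```text
clock: 29.35
position: [461.3, -257.9, 97.4]
eef_rot: [0.0, 0.995, -0.099, 0.0]
contact_force: [-0.1, -0.6, -0.5]
grip_width: 33.9
```

```bash
python3 - <<'E'
from tw import *
rep('h')
W=[]
for i in range(6):
    robot.get_image("scene"); W.append(robot.observe()["grip_width"])
print(np.round(W,2),np.abs(robot.observe()["qvel"]).max())
im=np.load('pics/h_scene.npz')["im"]; uu,vv=proj("scene",[520,-270,70]).astype(int); s=40
cv2.imwrite('pics/c10.png',cv2.resize(im[vv-s:vv+s,uu-s:uu+s,::-1],(560,560),interpolation=cv2.INTER_CUBIC))
P=cloud("top",np.load('pics/h_top.npz')["d"]); th=np.radians(-11.37); u=np.array([np.cos(th),np.sin(th)]); v=np.array([-u[1],u[0]]); q=P[...,:2]-np.array([542,-275]); m=(P[...,2]>85)&(P[...,2]<108)&(abs(q@v)<22)
for x in range(-60,40,5):
    k=m&(abs(q@u-x)<2.5); print(x,np.sort((q@v)[k]).round(1))
E
```

```text
29.35 [-0.1 -0.6 -0.5] [ 0.  0. -0.] 33.875040880371415 [ 461.3 -257.9   97.4]
scene tweezers_tips [(0.59, array([ 560.2, -281.8,   96.4])), (0.5, array([ 461.3, -258.8,  102.8]))]
scene tweezers_grip [(0.61, array([ 465.2, -263.6,  102.9]))]
scene tip_left []
scene tip_right []
top tweezers_tips []
top tweezers_grip []
top tip_left []
top tip_right []
[33.9 33.8 34.2 33.8 33.9 34.1] 0.0019982266164739427
-60 []
-55 []
-50 []
-45 []
-40 []
-35 []
-30 []
-25 []
-20 [-9.6 12.6 13.5]
-15 [-11.5 -10.6  -9.2  -7.4  -1.7   7.2   8.7  11.2  13.7]
-10 [-7.3 -4.3 -3.5 -1.1 -1.1  1.5  4.7  7.7 10.2 12.9 13.8]
-5 [-15.2 -15.1  -9.   -8.6   8.3  11.6  14.4]
0 [-13.7   9.1   9.4  17. ]
5 [-9.1  7.6  9.6 12.8]
10 [ 6.   9.1 12.1 14.3 14.4]
15 [-11.8 -11.4  -9.   -5.    0.4   1.1   3.8  10.8  13.9]
20 []
25 []
30 []
35 []
```

View pics/c10.png

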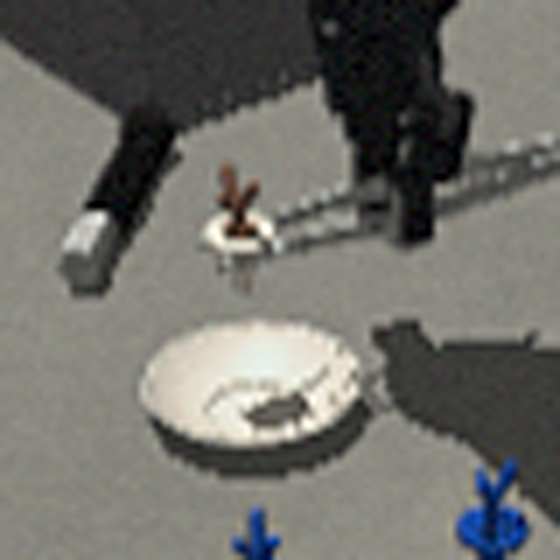

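Everything is still: the plug hangs level and well clear of the dish, and the width averages 33.95 mm against the 34 mm mark. Handing in.

```bash
python3 -c "
from bench import robot
print(robot.job_done())"
```

```text
the job is handed in; nothing more can be done
None
```

I handed the job in at about 30 s, with the plug with the branching coral hanging level on the tweezer tips over the middle of the white dish.

**What went wrong on the way:** the first lift with a light grip let the tweezers pitch about 37° tips-up in the pads. I set them back on the rest, whose bars levelled them. I then lifted again with the arms already squeezed to the mark, so that squeeze came before the final lift.

**Last checks:**
- **Squeeze:** grip width averaged about 33.95 mm against 34 mm at the mark. Before insertion the tines measured about 23.4 mm apart centre to centre, against 23 mm nominal.
- **Position:** the plug was at about (541.9, -275), the dish centre at (542.5, -274.5). That was measured just before the final 36 mm lowering, which moved straight down.
- **Clearance:** by calculation, the foot of the plug is about 45 mm above the dish rim.
- **Stillness:** joint speeds were nearly zero (at most 0.002 rad/s) and contact forces stayed under 1 N.

**Not confirmed directly:** the dark ring could not be seen at this picture resolution, so the mark rests on the grip width and tine spacing. At the final pose the networks did not find the individual tips, so the tip gap there was not measured directly.

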